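# Seat the tablet cassettes in their docks

### The job

Two of the three dark blue tablet cassettes on the counter are not fully down in their white docks: a grey foot shows in the gap beneath them. Press both down from above until they are fully home like the third; leave the one that is already home untouched, and do not knock over or push away the amber bottle.

Things in the scene. Friction and masses are not known exactly. Their poses are not given: they have to be found in the camera images.
- top_a (a point): Centre of the flat top of a cassette standing 20 to 28 mm too high. Dark blue box, white lid 108 (x) by 70 (y) mm, in a fixed white dock 130 x 88 x 35 mm; z up. It only slides straight down on its grey foot and stays where left. A push of about 10 N anywhere on the lid slides it, to a hard stop when home: underside on the dock, this point 120 mm above the work surface.
- top_b (a point): Centre of the flat top of the other cassette standing 20 to 28 mm too high; identical in size, dock and behaviour to the first. Home, this point is 120 mm above the work surface.
- dock_c: The dock with the cassette that is already home, no gap beneath it: otherwise identical to the other two (130 x 88 mm, top of the lid 120 mm above the work surface). Fixed. Origin at the centre of the dock's underside, z up, x along its longer side. Not to be touched.
- amber_mid (a point): Middle (half-way up) of a loose upright amber glass bottle, 52 mm across and 95 mm tall, standing between two docks. Not to be knocked over or pushed away. A white bottle of about the same size, up to 100 mm tall, stands in the other gap. Nothing else near the docks is higher.

How it is judged:
By the outcome, as a careful person would: the job done as asked, in the order asked, and still so for the second after the job is handed in, with the robot touching nothing.
It also fails if it takes over 38 s, if anything falls off the work surface, if the arm or the gripper's body presses on something with over 40 N, if the wrist force passes 120 N, or if a joint passes its speed limit or range.

### The arm

A 7-joint arm with a two-finger parallel gripper is mounted at the origin on the work surface. World frame = base frame: x ahead of the robot, y to its left, z up, the work surface at z = 0. Lengths are in m, angles in rad, forces in N, time in s.
With the tool pointing down it reaches from about 0.35 to 0.9 m from the base axis. Payload 7.2 kg.
Tool frame: the origin (TCP) lies midway between the tips of the shut fingers; the grasp point (between the pads) lies 19 mm behind it; z points along the fingers, x is the direction in which the jaws open and shut, and the axes are right-handed (so a half turn about z gives the same grasp; the last joint's range is limited). The gripper opens to 85 mm and grips with 20 to 120 N. Pads are 22 mm wide; open, the fingers measure 114 mm over their backs; the gripper's body (76 mm by 85 mm) begins 54 mm behind the grasp point. The pads swing forward as they close: fully open they stand 13 mm farther back than shut.
Start: joints at [1.186, 0.411, -0.013, 1.596, 0.006, 1.134, -0.082], TCP at [0.195, -0.594, 0.231] pointing down, gripper open.
Joint ranges: [-2.95, 2.95], [-0.29, 1.99], [-1.47, 1.44], [0.14, 2.54], [-1.03, 4.17], [0.13, 1.85], [-2.86, 2.86]. Speed limits (rad/s): [2.39, 2.39, 3.01, 3.01, 3.14, 3.14, 3.14].

### API

Orientations are given as [roll, pitch, yaw] about the fixed x, y, z axes, in that order (R = Rz(yaw) Ry(pitch) Rx(roll)).
In Python, from bench import arm gives the robot as it stands.
- The arm moves only by the shell command python3 -m crank 'ROWS' [FORCE]. ROWS is JSON, a list of rows, each a list of 7 numbers: the shift along the tool's x, y, z in cm, then the turn, a rotation vector about the tool's x, y, z in degrees, then the gripper's target within -1 to 1 (fully open at 1, half-way at 0, shut at -1). A call has 1 to 10 rows; each row is the pose to reach, as a shift and turn from the pose commanded when the call began, along the tool's axes at that moment; what a row does not reach only later rows make up. A row lasts 1/10 s, in which the tool goes at most 50 mm and 8.59 degrees, less where a joint would pass 70% of its speed; a pose out of reach is approached as far as the arm can. A call with a gripper value outside its range is refused whole. The fingers move at their own pace and stop on an object; FORCE is the grip in N (left out, the last holds). Time passes only in rows, so rows that repeat a pose let the fingers close. It gives the time, the measured TCP pose, the force and the opening at its end, in the units of the state.
- arm.sense(): the state, without advancing time (a new reading comes with each control period).
- arm.capture(name): name is "side" or "top" or "wrist"; returns a dict with "pixels" (420x560x3 uint8, red, green, blue), "z_map" (420x560 float32, m along the optical axis (not along the pixel's ray), 0 where there is no reading), "fx", "fy", "cx", "cy" (pixels), "D" ([k1, k2, p1, p2, k3] as OpenCV has them; the pictures are not rectified), "R" (3x3) and "t" (3): a world point X has camera coordinates R X + t. Camera axes: x right, y down, z forward; pixel columns grow to the right and rows downward; lengths in m; the calibration is good to about 2 mm. A picture is of the moment at which its call begins.
- arm.hand_in(): hands the job in, once; it reports no verdict.
The state is a dict: "time_s": time; "qpos": joint angles; "qvel": joint speeds; "tau": joint torques, N m; "eef_pos": TCP position; "tool_rot": TCP orientation; "wrist_force": force on the tool from outside, world axes, zero at the start; "ft_torque": the same for the moment, N m; "opening": opening from 0.0 (shut) to 1.0 (fully open).
Only numpy, scipy, OpenCV 4.12 (cv2) and the standard library are available. Lean on these libraries where they do the work, as an engineer would, in place of code of your own. Each camera call takes 0.05 s, during which the arm holds its last target. There are 200 camera calls.

## Working session

There is one attempt and no reset: what is moved stays moved. The work goes in short steps, Python scripts to look and compute and a shell command to move; the robot and the scene stay as the last step left them, time stands still between calls to the robot, and variables do not carry over. Pictures are saved under pics/ and viewed, about 8 in all and at most 12, crops included, and the job is handed in when it is done.

```bash
mkdir -p pics
python3 - <<'E'
from bench import arm
import cv2,numpy as np,pickle
s=arm.sense();print({k:np.round(v,3).tolist() for k,v in s.items()})
for n in("side","top"):
    d=arm.capture(n);cv2.imwrite(f"pics/{n}1.png",d["pixels"][:,:,::-1]);pickle.dump(d,open(f"{n}.pkl","wb"))
    print(n,d["fx"],d["cx"],d["cy"],d["D"],np.round(d["R"],3).tolist(),np.round(-np.array(d["R"]).T@d["t"],3),(d["z_map"]>0).mean())
E
```

```text
{'time_s': 0.0, 'qpos': [1.186, 0.412, -0.013, 1.597, 0.006, 1.134, -0.082], 'qvel': [0.001, -0.0, -0.001, -0.001, -0.001, 0.0, -0.002], 'tau': [0.0, -60.063, 0.682, -29.941, 0.014, 0.011, 0.0], 'eef_pos': [0.195, -0.593, 0.23], 'tool_rot': [3.141, 0.002, -1.254], 'wrist_force': [-0.23, -0.908, -0.302], 'ft_torque': [-0.036, -0.036, -0.019], 'opening': 1.0}
side 401.3456585235375 275.1416181605941 212.54372778979246 [-0.05612376  0.          0.          0.          0.        ] [[0.876, -0.483, -0.004], [-0.371, -0.668, -0.645], [0.309, 0.566, -0.764]] [ 0.264 -0.547  0.818] 0.9960926870748299
top 448.20837427677134 279.3393960336404 205.82507315607373 [-0.07736728  0.          0.          0.          0.        ] [[0.015, -1.0, 0.0], [-0.984, -0.015, -0.177], [0.177, 0.003, -0.984]] [ 0.36  -0.007  1.079] 0.9960459183673469
```

View pics/side1.png

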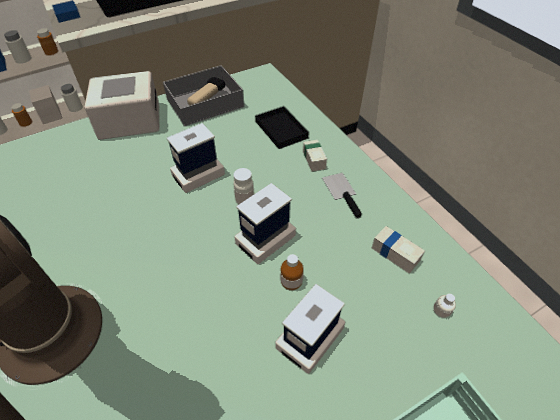

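View pics/top1.png

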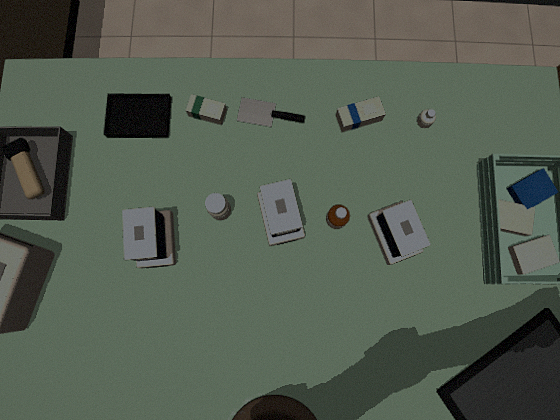

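The side view shows three docks, with the white bottle between left and middle and the amber bottle at (292,270) between middle and right. In the top view the lids are at about (142,233), (281,208) and (405,228), the white bottle at (217,206) and the amber at (340,215). Next I'll measure lid heights and poses from depth and colour.

```bash
cat > h.py <<'E'
import cv2,numpy as np
def world(d):
    h,w=d["z_map"].shape
    K=np.array([[d["fx"],0,d["cx"]],[0,d["fy"],d["cy"]],[0,0,1]])
    u,v=np.meshgrid(np.arange(w),np.arange(h))
    p=cv2.undistortPoints(np.stack([u,v],-1).reshape(-1,1,2).astype(np.float32),K,np.array(d["D"])).reshape(h,w,2)
    z=d["z_map"]
    c=np.dstack([p[...,0]*z,p[...,1]*z,z])
    return (c-np.array(d["t"]))@np.array(d["R"])
def lids(d):
    W=world(d);P=d["pixels"].astype(int)
    m=(W[...,2]>.108)&(W[...,2]<.16)&(W[...,0]>.3)&(W[...,0]<.75)&(abs(W[...,1])<.42)&(P.min(2)>60)&(d["z_map"]>0)
    m=cv2.morphologyEx(m.astype(np.uint8),cv2.MORPH_OPEN,np.ones((3,3)))
    n,l,st,ce=cv2.connectedComponentsWithStats(m)
    for i in range(1,n):
        if st[i,4]<150: continue
        q=W[l==i];z=np.median(q[:,2]);q=q[abs(q[:,2]-z)<.008]
        r=cv2.minAreaRect((q[:,:2]*1000).astype(np.float32))
        print("lid px",ce[i].round(),"z mm",(z*1000).round(1),"rect",np.round(r[0],1),np.round(r[1],1),round(r[2],1),"n",len(q))
E
python3 - <<'E'
from h import *;import pickle
for n in("side","top"):
    d=pickle.load(open(n+".pkl","rb"));print(n);lids(d);W=world(d);P=d["pixels"]
    hsv=cv2.cvtColor(P,cv2.COLOR_RGB2HSV)
    m=(hsv[...,0]<18)&(hsv[...,1]>150)&(hsv[...,2]>50)&(W[...,2]>.02)&(W[...,2]<.11)&(W[...,0]>.3)&(W[...,0]<.75)&(abs(W[...,1])<.42)
    print("amber",m.sum(),np.median(W[m],0).round(3))
    print("table z",np.median(W[...,2][(hsv[...,0]>50)&(hsv[...,0]<75)&(W[...,0]>.3)&(W[...,0]<.7)&(abs(W[...,1])<.4)]).round(4))
d=pickle.load(open("side.pkl","rb"))["pixels"][:,:,::-1]
a=[cv2.resize(d[y:y+100,x:x+90],(260,290),interpolation=3) for x,y in((155,110),(220,175),(268,275))]
cv2.imwrite("pics/crop.png",np.hstack(a))
E
```

```text
side
lid px [190. 137.] z mm 144.3 rect [467.1 291.5] [108.6  75.1] 7.9 n 761
lid px [264. 204.] z mm 143.4 rect [529.3  -8.3] [108.8  72.9] 14.8 n 1177
lid px [313. 314.] z mm 120.3 rect [ 489.6 -281.3] [108.7  69.3] 21.2 n 1922
amber 299 [ 0.516 -0.154  0.065]
table z 0.0006
top
lid px [281. 206.] z mm 142.6 rect [529.2  -7.3] [108.1  69.7] 14.3 n 1620
lid px [406. 227.] z mm 119.4 rect [ 490.1 -280.7] [108.9  71.5] 21.7 n 1577
lid px [139. 233.] z mm 143.0 rect [467.  292.9] [109.   72.3] 6.5 n 1663
amber 212 [ 0.516 -0.134  0.066]
table z -0.0003
```

View pics/crop.png

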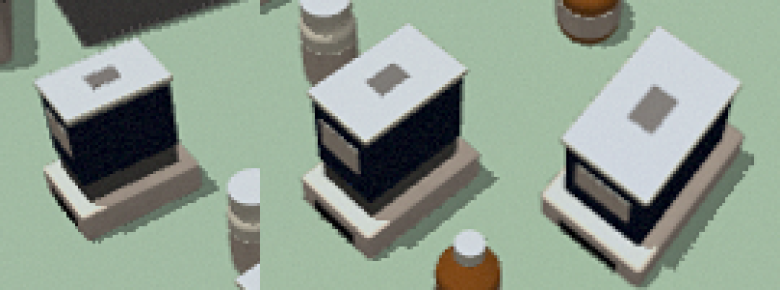

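The left (z≈143 mm) and middle (z≈143 mm) cassettes stand on visible grey feet. The right one (z≈120 mm, no gap) is home, so it is dock_c. The two views agree within 1.5 mm and the lid sizes fit. I'll go to the middle lid (0.529, -0.008) first, with the fingers shut.

```bash
python3 -m crank '[[-5,-5,-3,0,0,0,-1],[-10,-10,-3,0,0,0,-1],[-15,-15,-3,0,0,0,-1],[-20,-20,-3,0,0,0,-1],[-24,-25,-3,0,0,0,-1],[-28,-30,-3,0,0,0,-1],[-32,-35,-3,0,0,0,-1],[-36,-40,-3,0,0,0,-1],[-40,-44,-3,0,0,0,-1],[-45.3,-50,-3,0,0,0,-1]]' 20
```

```text
time_s: 1.1
eef_pos: [0.4379, -0.1602, 0.2611]
tool_rot: [-3.142, -0.0, -1.254]
wrist_force: [0.6, -0.7, -0.6]
opening: -0.001
```

```bash
python3 -m crank '[[-11.6,-13.4,0,0,0,0,-1],[-11.6,-13.4,0,0,0,0,-1],[-11.6,-13.4,0,0,0,0,-1],[-11.6,-13.4,0,0,0,0,-1],[-11.6,-13.4,0,0,0,0,-1],[-11.6,-13.4,0,0,0,0,-1]]'
```

```text
time_s: 1.7
eef_pos: [0.5283, -0.0099, 0.2604]
tool_rot: [3.14, 0.0, -1.253]
wrist_force: [-0.2, -1.0, 0.5]
opening: 0.002
```

Over the middle lid (within 2 mm). I'll go down to z≈0.150, then press gently.

```bash
python3 -m crank '[[0,0,4,0,0,0,-1],[0,0,8,0,0,0,-1],[0,0,10.5,0,0,0,-1],[0,0,11.2,0,0,0,-1],[0,0,11.6,0,0,0,-1],[0,0,12,0,0,0,-1],[0,0,12.4,0,0,0,-1],[0,0,12.8,0,0,0,-1],[0,0,13.2,0,0,0,-1],[0,0,13.6,0,0,0,-1]]'
```

```text
time_s: 2.7
eef_pos: [0.5292, -0.0109, 0.1272]
tool_rot: [-3.14, -0.002, -1.255]
wrist_force: [-4.6, -1.1, 9.6]
opening: 0.003
```

Sliding at about 10 N, z=0.127. I'll press on in small steps to the hard stop.

```bash
python3 -m crank '[[0,0,0.3,0,0,0,-1],[0,0,0.5,0,0,0,-1],[0,0,0.6,0,0,0,-1],[0,0,0.7,0,0,0,-1],[0,0,0.7,0,0,0,-1]]'
```

```text
time_s: 3.2
eef_pos: [0.5292, -0.0109, 0.1201]
tool_rot: [-3.14, -0.002, -1.255]
wrist_force: [-4.0, -1.8, 7.9]
opening: -0.002
```

```bash
python3 -m crank '[[0,0,0.1,0,0,0,-1],[0,0,0.2,0,0,0,-1],[0,0,0.2,0,0,0,-1]]'
```

```text
time_s: 3.5
eef_pos: [0.5293, -0.0109, 0.1199]
tool_rot: [-3.14, -0.003, -1.255]
wrist_force: [-11.1, -1.7, 26.0]
opening: -0.002
```

Hard stop: the force rose to 26 N with z held at 0.120. I'll go up, then across to the left lid.

```bash
python3 -m crank '[[0,0,-4,0,0,0,-1],[0,0,-8,0,0,0,-1],[-4,-0.5,-12,0,0,0,-1],[-9,-1,-12,0,0,0,-1],[-14,-1.6,-12,0,0,0,-1],[-19,-2.2,-12,0,0,0,-1],[-24,-2.7,-12,0,0,0,-1],[-28,-3.2,-12,0,0,0,-1],[-30.7,-3.5,-12,0,0,0,-1],[-30.7,-3.5,-12,0,0,0,-1]]' && python3 -m crank '[[0,0,0,0,0,0,-1],[0,0,0,0,0,0,-1]]'
```

```text
time_s: 4.5
eef_pos: [0.4646, 0.2976, 0.2378]
tool_rot: [-3.139, 0.003, -1.248]
wrist_force: [-0.7, -0.5, -0.6]
opening: -0.0
time_s: 4.7
eef_pos: [0.4671, 0.2911, 0.2366]
tool_rot: [-3.141, -0.001, -1.256]
wrist_force: [1.3, -0.1, -0.3]
opening: 0.0
```

```bash
python3 -m crank '[[0,0,4,0,0,0,-1],[0,0,7.5,0,0,0,-1],[0,0,8.6,0,0,0,-1],[0,0,9,0,0,0,-1],[0,0,9.4,0,0,0,-1],[0,0,9.8,0,0,0,-1],[0,0,10.2,0,0,0,-1],[0,0,10.6,0,0,0,-1],[0,0,11,0,0,0,-1],[0,0,11.2,0,0,0,-1]]'
```

```text
time_s: 5.7
eef_pos: [0.4672, 0.2925, 0.1263]
tool_rot: [-3.139, -0.001, -1.255]
wrist_force: [-2.3, -3.8, 9.4]
opening: -0.004
```

```bash
python3 -m crank '[[0,0,0.2,0,0,0,-1],[0,0,0.4,0,0,0,-1],[0,0,0.5,0,0,0,-1],[0,0,0.6,0,0,0,-1],[0,0,0.7,0,0,0,-1],[0,0,0.8,0,0,0,-1],[0,0,0.8,0,0,0,-1]]'
```

```text
time_s: 6.4
eef_pos: [0.4673, 0.2926, 0.12]
tool_rot: [-3.138, -0.001, -1.255]
wrist_force: [-7.6, -6.6, 23.3]
opening: 0.003
```

Hard stop here too (23 N at z=0.120). I'll retreat and check.

```bash
python3 -m crank '[[0,0,-4,0,0,0,-1],[0,0,-8,0,0,0,-1],[0,0,-12,0,0,0,-1],[0,0,-15,0,0,0,-1],[-3,4,-15,0,0,0,-1],[-6,6,-15,0,0,0,-1],[-10,8,-15,0,0,0,-1],[-12,8,-15,0,0,0,-1],[-12,8,-15,0,0,0,-1],[-12,8,-15,0,0,0,-1]]'
python3 - <<'E'
from bench import arm
from h import *
I=[]
for n in("side","top"):
    d=arm.capture(n);print(n);lids(d);I.append(d["pixels"][:,:,::-1])
    W=world(d);hsv=cv2.cvtColor(d["pixels"],cv2.COLOR_RGB2HSV)
    m=(hsv[...,0]<18)&(hsv[...,1]>150)&(hsv[...,2]>50)&(W[...,2]>.02)&(W[...,2]<.11)&(W[...,0]>.3)&(W[...,0]<.75)&(abs(W[...,1])<.42)
    print("amber",m.sum(),np.median(W[m],0).round(3))
cv2.imwrite("pics/after.png",np.hstack([cv2.resize(I[0][90:390,120:380],(400,460)),cv2.resize(I[1][130:330,100:440],(400,235)).repeat(1,0) if 0 else cv2.copyMakeBorder(cv2.resize(I[1][130:330,100:440],(400,235)),0,225,0,0,0)]))
E
```

```text
time_s: 7.4
eef_pos: [0.3532, 0.3818, 0.2671]
tool_rot: [-3.14, 0.0, -1.253]
wrist_force: [-0.3, -0.7, 0.3]
opening: 0.003
side
lid px [191. 144.] z mm 120.8 rect [466.9 292.3] [108.5  73.9] 7.1 n 752
lid px [264. 210.] z mm 120.4 rect [529.5  -8.6] [109.5  72. ] 12.5 n 1140
lid px [313. 314.] z mm 120.2 rect [ 490.  -281.2] [108.9  69.4] 21.3 n 1924
amber 297 [ 0.516 -0.154  0.065]
top
lid px [281. 208.] z mm 119.7 rect [529.4  -7.5] [108.3  70.2] 14.2 n 1569
lid px [406. 227.] z mm 119.4 rect [ 490.  -280.9] [108.6  72.5] 21.3 n 1564
lid px [142. 234.] z mm 119.7 rect [467.2 292.4] [108.8  71.1] 6.1 n 1457
amber 222 [ 0.517 -0.135  0.066]
```

View pics/after.png

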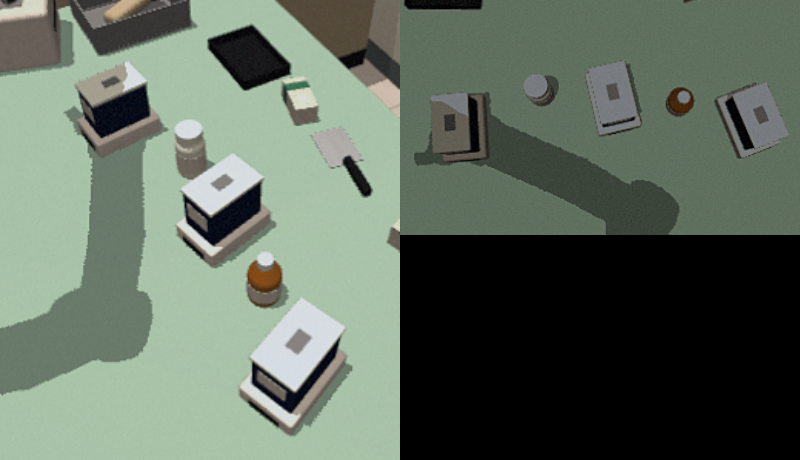

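All three cassettes now sit flush with no grey foot showing: left (118,95), middle (222,195) and right (297,350) in the side crop. Both bottles are upright where they were, so I'm handing in.

```bash
python3 -c "
from bench import arm
print(arm.hand_in())"
```

```text
the job is handed in; nothing more can be done
None
```

I pressed the middle cassette and then the left one down with shut fingers until each hit its hard stop, and handed the job in at about 7.5 s of robot time. At the stop the TCP was at z = 0.120 m for both, with about 26 N vertical force on the middle one and 23 N on the left.

- **Lid heights:** in both views all three lids now measure 119.4–120.8 mm; the two raised ones measured about 143 mm before. No grey foot shows under any of them.
- **Left alone:** the right cassette's pose and the amber bottle's position are unchanged to within 1 mm. Both bottles are still upright, and the arm is clear of everything.
- **Failures:** no check failed. The side and top views put lid centres and heights within about 1.5 mm of each other. Their amber readings differ by about 20 mm in y because each camera sees a different face of the bottle.

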